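Isolate the standby power unit and find the socket for its terminal nut

TASK

Before any socket is touched, shut the radio's standby power unit down by pressing its yellow, then blue, then red button fully down, one at a time, leaving the green one alone. Then try the sockets from the rack on the nut of the red terminal until you have the one that fits, standing those that do not fit back on rack pegs and leaving everything else on the desk where it is. Finish while still gripping the fitting socket, upright and pushed fully home over the nut, ready for the ratchet.

Things in the scene. Friction and masses are not known exactly. Their poses are not given: they have to be found in the camera images.
- yellow_top (a point): cap of the yellow (radio supply off) push button (26 mm in diameter, in a grey bezel 42 mm wide) on the unit's lid: centre of its top face, which stands 22 mm above the lid and 10 mm above the bezel; z up, pressed straight down
- yellow (a joint): travel of the yellow button, m: 0 up, 0.006 fully down; springs back; about 1.5 N starts it, 5 N brings it fully down
- blue_top (a point): cap of the blue (charger off) push button (26 mm in diameter, in a grey bezel 42 mm wide) on the unit's lid: centre of its top face, which stands 22 mm above the lid and 10 mm above the bezel; z up, pressed straight down
- blue (a joint): travel of the blue button, m: 0 up, 0.006 fully down; springs back; about 1.5 N starts it, 5 N brings it fully down
- red_top (a point): cap of the red (battery isolator) push button (26 mm in diameter, in a grey bezel 42 mm wide) on the unit's lid: centre of its top face, which stands 22 mm above the lid and 10 mm above the bezel; z up, pressed straight down
- red (a joint): travel of the red button, m: 0 up, 0.006 fully down; springs back; about 1.5 N starts it, 5 N brings it fully down
- green_top (a point): cap of the green (start-up) push button (26 mm in diameter, in a grey bezel 42 mm wide) on the unit's lid: centre of its top face, which stands 22 mm above the lid and 10 mm above the bezel; z up, pressed straight down
- green (a joint): travel of the green button, m: 0 up, 0.006 fully down; springs back; about 1.5 N starts it, 5 N brings it fully down
- unit: the radio's standby power unit: fixed olive green steel case, 240 mm (its x) by 260 mm (y), lid 90 mm above the desk. Origin: centre of the underside. On the lid, robot side, four buttons 55 mm apart: from +y yellow, blue, red, green. At the far +y corner the red-collared terminal, copper bar and nut; beside it a fuse, 27 mm above the lid; far -y corner a black boot, 35 mm above the lid
- nut: bare steel hexagon nut on the red terminal, tight and fixed, 19 mm across flats and 10 mm high, on a 12 mm stud that stands 12.5 mm above it. Origin: centre of its underside, on the link bar, 108 mm above the desk; z up; x square to a flat (repeats every 60 degrees). A fully seated socket's mouth rests on the bar, at this origin
- rack: orange socket rack, 70 mm (x) by 240 mm (y), fixed. Origin: centre of its underside; its base, where the sockets stand, is 10 mm above; rims at its long edges rise 4 mm more. Three black pegs in a row along its y, 80 mm apart, 11 mm in diameter and 20 mm high
- peg1 (a point): foot of rack peg 1 (of 3, from -y to +y), on the rack's base
- peg2 (a point): foot of rack peg 2 (of 3, from -y to +y), on the rack's base
- peg3 (a point): foot of rack peg 3 (of 3, from -y to +y), on the rack's base
- socket_a: deep steel socket, one of three alike outside: round, 30 mm across, 78 mm tall, 240 g, mouth down over a peg; top 42 mm solid (grip there). Hexagonal hole 36 mm deep. One fits the nut with 1.6 mm play; the two others are too small: they pass the stud but stop on the nut about 10 mm short. Not marked which: try. Origin: centre of the mouth; z up; x square to a flat of the hole (repeats every 60 deg)
- socket_b: deep steel socket, one of three alike outside: round, 30 mm across, 78 mm tall, 240 g, mouth down over a peg; top 42 mm solid (grip there). Hexagonal hole 36 mm deep. One fits the nut with 1.6 mm play; the two others are too small: they pass the stud but stop on the nut about 10 mm short. Not marked which: try. Origin: centre of the mouth; z up; x square to a flat of the hole (repeats every 60 deg)
- socket_c: deep steel socket, one of three alike outside: round, 30 mm across, 78 mm tall, 240 g, mouth down over a peg; top 42 mm solid (grip there). Hexagonal hole 36 mm deep. One fits the nut with 1.6 mm play; the two others are too small: they pass the stud but stop on the nut about 10 mm short. Not marked which: try. Origin: centre of the mouth; z up; x square to a flat of the hole (repeats every 60 deg)
- ratchet: ratchet handle lying flat, about 230 mm long, 40 mm head; bystander, origin on its underside at the neck
- extension: extension bar lying flat, 150 mm long, 24 mm thick; bystander, origin underneath its middle
- mug: white mug, 80 mm wide, 92 mm tall; bystander, origin at its underside
- stamp: rubber stamp with a wooden handle, 62 mm long, 90 mm tall; bystander, origin at its underside
- boot: red rubber terminal boot taken off the terminal, 34 mm wide, 25 mm tall; bystander, origin at its underside
- screwdriver: yellow screwdriver lying down, 200 mm long, 26 mm thick; bystander, origin underneath its middle
- handmic: black hand microphone of the radio, 62 by 105 by 34 mm; bystander, origin at its underside
Things that resemble listed ones, but are neither listed nor needed, are in the scene too. What is shaped like the socket_c but orange is not meant.

How it is judged:
By the outcome, as a careful person would: the job done as asked, in the order asked, and still so for the second after the job is handed in, while the arm keeps its last pose, push and grip.
It also fails if it takes over 72 s, if anything falls off the work surface, if the arm or the gripper's body presses on something with over 40 N, if the wrist force passes 120 N, or if a joint passes its speed limit or range.

ROBOT

A 6-joint arm with a two-finger parallel gripper is mounted at the origin on the work surface. World frame = base frame: x ahead of the robot, y to its left, z up, the work surface at z = 0. Lengths are in m, angles in rad, forces in N, time in s.
With the tool pointing down it reaches from about 0.225 to 0.875 m from the base axis. Payload 3.4 kg.
Tool frame: the origin (TCP) lies at the very end of the fingers, on their centre line; the grasp point (between the pads) lies 19 mm behind it; z points along the fingers, y is the line along which they close (so a half turn about z gives the same grasp; the last joint's range is limited). The gripper opens to 85 mm and grips with 20 to 120 N. Pads are 22 mm wide; open, the fingers measure 114 mm over their backs; the gripper's body (76 mm by 85 mm) begins 54 mm behind the grasp point. The pads swing forward as they close: fully open they stand 13 mm farther back than shut.
Start: joints at [-0.121, 0.276, 1.505, -0, 1.361, -0.121], TCP at [0.575, -0, 0.205] pointing down, gripper open.
Joint ranges: [-2.89, 2.89], [-0.75, 2.08], [0.22, 2.7], [-1.18, 4.32], [0.11, 2.71], [-2.7, 2.7]. Speed limits (rad/s): [2.57, 2.57, 3.14, 3.14, 3.14, 3.14].

INTERFACE

Orientations are given as a unit quaternion [w, x, y, z].
In Python, from rig import manip, get_image, camera_info gives the robot as it stands. The module is installed in compiled form; this text tells all that it offers.
- The arm moves only by the shell command python3 -m crank 'ROWS' [FORCE]. ROWS is a JSON object of lists of equal length, an entry for each row: "translation": the shift along the tool's x, y, z in mm, a list of three; "roll": the turn about the tool's z in rad; "fingers": the opening, from 0 (shut) to 1 (fully open). A call has 1 to 8 rows; each row shifts and turns the commanded pose from where the row before left it, along the tool's axes as they then stand; what a row does not reach is not made up. A row lasts 1/10 s, in which the tool goes at most 50 mm and 8.59 degrees, less where a joint would pass 70% of its speed; a pose out of reach is approached as far as the arm can. A call is refused whole if a number of a shift passes 50 or a number of a turn 0.15, either way. A call with a gripper value outside its range is refused whole. The fingers move at their own pace and stop on an object; FORCE is the grip in N (left out, the last holds). Time passes only in rows, so rows that do not move let the fingers close. It gives the time, the measured TCP pose, the force, the opening and the grip force at its end, in the units of the state.
- manip.get_state(): the state, without advancing time (a new reading comes with each control period).
- get_image(name): name is "scene" or "side" or "wrist"; returns the picture (400x640x3 uint8, blue, green, red); there is no depth.
- camera_info(name): a dict with "mtx" (3x3 intrinsics, pixels), "rvec" (rotation vector, rad) and "tvec" (3), from world to camera coordinates, as OpenCV has them. Camera axes: x right, y down, z forward; pixel columns grow to the right and rows downward; lengths in m; the calibration is good to about 2 mm. A picture is of the moment at which its call begins: read the wrist's pose just before it. camera_info takes no time and is no camera call; for the wrist camera it gives the pose at the moment of the call.
- manip.sign_off(): hands the job in; it is judged then, once.
The state is a dict: "clock": time; "qpos": joint angles; "qd": joint speeds; "effort": joint torques, N m; "position": TCP position; "ee_rot": TCP orientation; "contact_force": force on the tool from outside, world axes, zero at the start; "moment": the same for the moment, N m; "width": finger opening in m; "gripper_force": force on a finger pad.
Only numpy, scipy, OpenCV 4.12 (cv2) and the standard library are available. Lean on these libraries where they do the work, as an engineer would, in place of code of your own. Each camera call takes 0.05 s, during which the arm holds its last target. There are 200 camera calls.

## Working session

There is one attempt and no reset: what is moved stays moved. The work goes in short steps, Python scripts to look and compute and a shell command to move; the robot and the scene stay as the last step left them, time stands still between calls to the robot, and variables do not carry over. Pictures are saved under pics/ and viewed, at most 10 in all, crops included, and the job is handed in when it is done.

```bash
mkdir -p pics
python3 - <<'E'
from rig import manip,get_image,camera_info
import cv2,numpy as np
s=manip.get_state();print(s)
ims=[]
for n in("scene","side","wrist"):
    im=get_image(n);cv2.imwrite(f"pics/{n}0.png",im);c=camera_info(n);print(n,c)
E
```

```text
{'clock': 0.0, 'qpos': array([-1.20971626e-01,  2.76639434e-01,  1.50614438e+00, -3.61594022e-05,
        1.36068701e+00, -1.20996987e-01]), 'qd': array([ 0.00015395, -0.00087307,  0.00015583, -0.00137244, -0.00037418,
       -0.00040206]), 'effort': array([ 6.20495921e-04, -4.16768074e+01, -2.45808578e+01, -1.52056768e-04,
        1.11346930e-02,  1.69860516e-05]), 'position': array([5.74424067e-01, 6.70245602e-05, 2.04309929e-01]), 'ee_rot': array([-7.28420778e-04,  7.07094824e-01,  7.07118114e-01, -5.92955706e-04]), 'contact_force': array([-0.75407709, -0.84624242,  0.69077729]), 'moment': array([ 0.01534564,  0.00332099, -0.01415061]), 'gripper_force': 0.0, 'width': 0.08529758230722727}
scene {'mtx': array([[441.59147357,   0.        , 321.25600674],
       [  0.        , 441.59147357, 197.59198111],
       [  0.        ,   0.        ,   1.        ]]), 'rvec': array([ 2.26494052,  0.99213381, -0.35459344]), 'tvec': array([-0.40541198, -0.20504551,  1.53937047])}
side {'mtx': array([[415.40812804,   0.        , 318.47788113],
       [  0.        , 415.40812804, 199.60480852],
       [  0.        ,   0.        ,   1.        ]]), 'rvec': array([ 0.24299302, -2.69531594,  1.4151257 ]), 'tvec': array([0.53999826, 0.12184823, 1.20039367])}
wrist {'mtx': array([[289.41064862,   0.        , 316.13827134],
       [  0.        , 289.41064862, 203.45152164],
       [  0.        ,   0.        ,   1.        ]]), 'rvec': array([-2.87723369e+00,  1.35200708e-03,  1.25519700e-03]), 'tvec': array([-0.57505294, -0.0334691 ,  0.37855676])}
```

View pics/scene0.png

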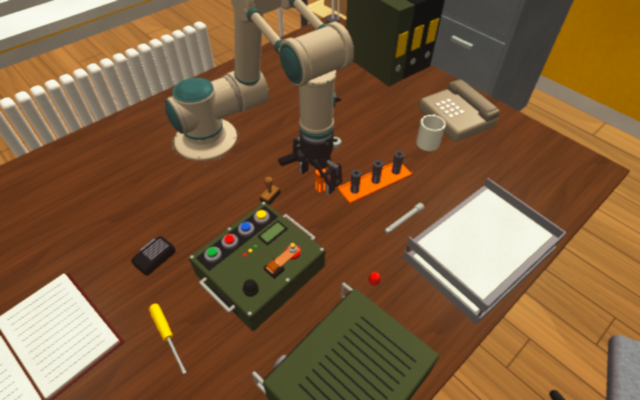

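View pics/side0.png

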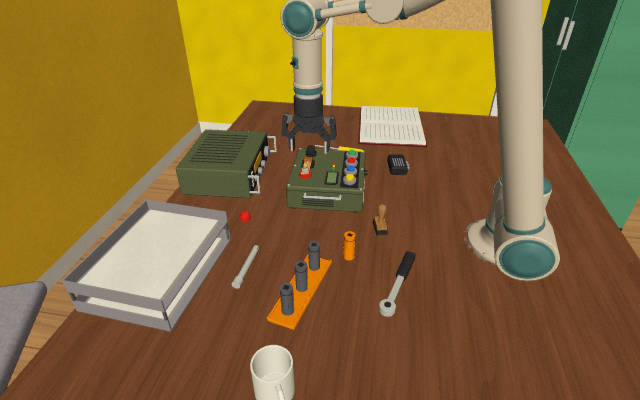

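The scene view shows the unit's caps: yellow (261,215), blue (246,228), red (230,240), green (212,253). The terminal is near (293,250) and the rack sockets are at (355,181), (377,171), (398,162).
In the side view, the caps run along column 350, rows 153-182, and the sockets are at (287,298), (301,276), (314,255).
Lookalikes are the orange dummy socket (scene 321,180; side 349,245), the red boot (scene 375,278) and the yellow screwdriver.

```bash
cat > h.py <<'E'
import cv2,numpy as np
from rig import manip,get_image,camera_info
def P(c):
    R=cv2.Rodrigues(c["rvec"])[0];return c["mtx"]@np.c_[R,c["tvec"]]
def tri(c1,p1,c2,p2):
    X=cv2.triangulatePoints(P(c1),P(c2),np.float64(p1).reshape(2,1),np.float64(p2).reshape(2,1));return (X[:3]/X[3]).ravel()
def plane(c,p,z):
    R=cv2.Rodrigues(c["rvec"])[0];o=-R.T@c["tvec"];d=R.T@np.linalg.inv(c["mtx"])@[p[0],p[1],1];return o+d*(z-o[2])/d[2]
def proj(c,X):
    q=P(c)@np.r_[X,1];return q[:2]/q[2]
def blobs(im,lo,hi,amin=8):
    m=cv2.inRange(cv2.cvtColor(im,cv2.COLOR_BGR2HSV),np.array(lo),np.array(hi))
    n,_,st,ce=cv2.connectedComponentsWithStats(m)
    return [(ce[i].round(1).tolist(),st[i].tolist()) for i in range(1,n) if st[i][4]>=amin]
COL=dict(yellow=((24,150,120),(34,255,255)),blue=((105,120,90),(125,255,255)),red=((0,190,120),(4,255,255)),green=((50,120,90),(80,255,255)),orange=((5,200,150),(14,255,255)))
E
python3 - <<'E'
from h import *
for n in("scene","side"):
    im=cv2.imread(f"pics/{n}0.png")
    for k,(lo,hi) in COL.items(): print(n,k,[(b[0],b[1][4]) for b in blobs(im,lo,hi) if b[1][4]<700 or k=='orange'][:8])
    a={"scene":(190,140,230,170),"side":(240,140,130,190)}[n]
    x,y,w,h=a;f={"scene":3.4,"side":3}[n];cv2.imwrite(f"pics/{n}crop.png",cv2.resize(im[y:y+h,x:x+w],None,fx=f,fy=f))
w=cv2.imread("pics/wrist0.png")
E
```

```text
scene yellow [([260.9, 213.5], 46), ([250.4, 249.4], 14), ([160.3, 319.9], 279)]
scene blue [([245.1, 225.8], 72)]
scene red [([228.8, 238.5], 64), ([296.4, 254.7], 24), ([374.1, 277.9], 116)]
scene green [([255.4, 245.9], 11), ([211.5, 251.5], 74)]
scene orange [([369.9, 183.4], 869), ([323.7, 170.1], 12), ([317.0, 172.5], 22), ([319.3, 185.4], 97), ([295.6, 253.5], 12), ([272.5, 265.5], 69)]
side yellow [([544.3, 9.2], 122), ([323.5, 62.5], 289), ([348.5, 148.8], 77), ([349.4, 176.8], 43)]
side blue [([350.2, 167.8], 40)]
side red [([351.1, 159.8], 32), ([305.3, 174.9], 46), ([244.7, 216.0], 98)]
side green [([351.9, 152.1], 30)]
side orange []
```

View pics/wrist0.png

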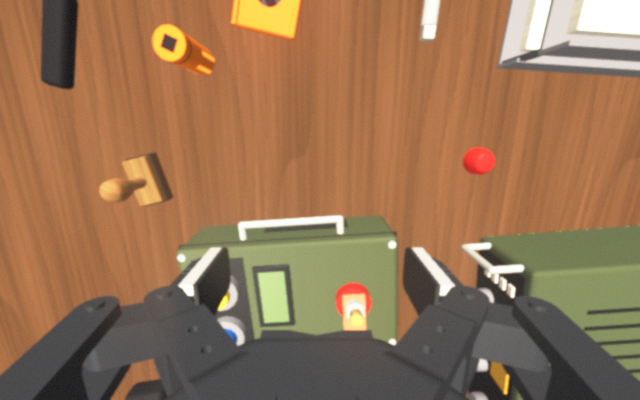

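View pics/scenecrop.png

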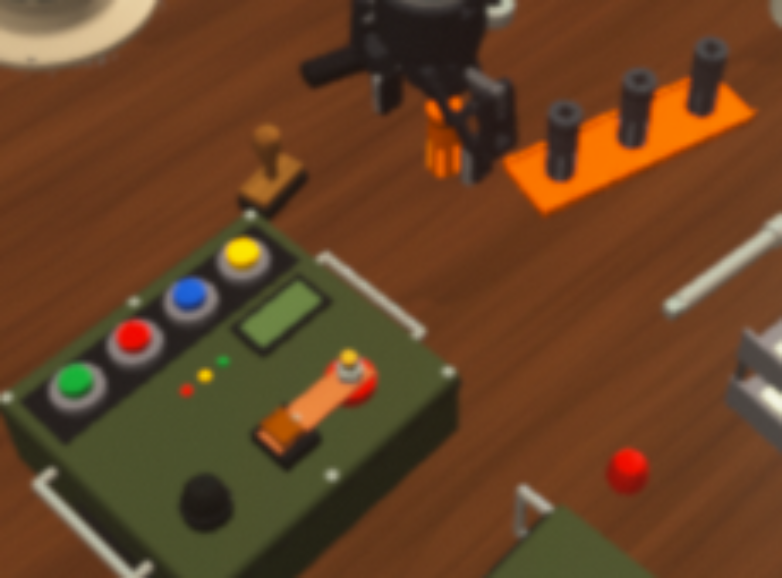

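Run:
```python
from h import *
np.set_printoptions(precision=4,suppress=True)
a=camera_info("scene");b=camera_info("side")
pts=dict(y=((260.9,213.5),(349.4,176.8)),b=((245.1,225.8),(350.2,167.8)),r=((228.8,238.5),(351.1,159.8)),g=((211.5,251.5),(351.9,152.1)),boot=((374.1,277.9),(244.7,216)))
cr=lambda u,v:(190+u/3.4,140+v/3.4)
pts.update(s1=(cr(566,110),(287,286)),s2=(cr(640,79),(301.5,265)),s3=(cr(711,47),(314.5,244)),collar=((296.4,254.7),(305.3,174.9)))
for k,(p,q) in pts.items():
    X=tri(a,p,b,q);print(k,X,proj(a,X)-p,"plane",plane(a,p,.112 if k in'ybrg' else .088))
w=camera_info("wrist");R=cv2.Rodrigues(w["rvec"])[0];print("cam",-R.T@w["tvec"],R)
for p in [(268,295),(352,299)]:print(plane(w,p,.09))
```

```text
y [ 0.469  -0.104   0.1075] [0.2304 0.1607] plane [ 0.4713 -0.106   0.112 ]
b [ 0.4733 -0.16    0.1072] [0.1996 0.1429] plane [ 0.4758 -0.1617  0.112 ]
r [ 0.4769 -0.2149  0.1061] [0.1646 0.1208] plane [ 0.4803 -0.2167  0.112 ]
g [ 0.4804 -0.27    0.106 ] [0.2353 0.1768] plane [ 0.4837 -0.2715  0.112 ]
boot [0.7776 0.0246 0.0088] [0.1181 0.0412] plane [ 0.803  -0.0148  0.088 ]
s1 [0.5311 0.2717 0.025 ] [14.0023  5.4451] plane [0.5237 0.21   0.088 ]
s2 [0.5391 0.2875 0.0861] [-0.4479 -0.2061] plane [0.5418 0.2863 0.088 ]
s3 [0.5497 0.305  0.1486] [-12.4362  -6.7021] plane [0.5579 0.3646 0.088 ]
collar [ 0.6181 -0.1137  0.0899] [-1.7346 -0.9682] plane [ 0.6224 -0.1117  0.088 ]
cam [0.5754 0.066  0.3737] [[ 1.     -0.001  -0.0007]
 [-0.0008 -0.9653  0.2613]
 [-0.001  -0.2613 -0.9653]]
[ 0.5215 -0.1161  0.09  ]
[ 0.615  -0.1212  0.09  ]
```

View pics/sidecrop.png

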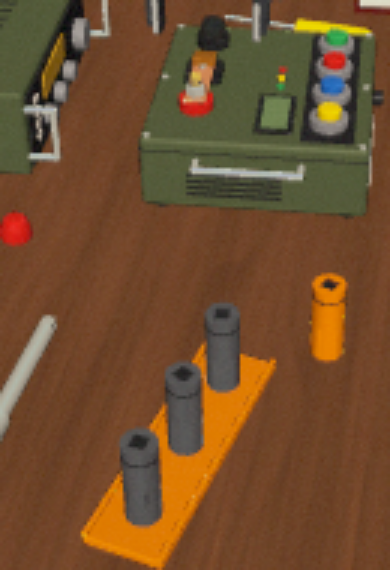

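The side crop shows the nut and stud on the collar at about (197,85) and the socket tops at (139,441), (183,373) and (222,312). I swapped s1 and s3 when matching the views. Single-view planes put the sockets at y≈0.21, 0.287 and 0.365, 79 mm apart, which fits the rack. The button caps are 55 mm apart at z≈0.11, so those are consistent too. Now going to yellow.

```bash
python3 -m crank '{"translation":[[-35,-35,0],[-35,-35,0],[-35,-34,0],[0,0,35],[0,0,35],[0,0,0]],"roll":[0,0,0,0,0,0],"fingers":[0,0,0,0,0,0]}' 30
```

```text
clock: 0.75
position: [0.4669, -0.104, 0.1315]
ee_rot: [-0.004, 0.708, 0.707, -0.002]
contact_force: [0.1, 0.7, 0.1]
width: -0.0001
gripper_force: 0.0
```

```bash
python3 -m crank '{"translation":[[0,2,15],[0,0,4],[0,0,3],[0,0,0]],"roll":[0,0,0,0],"fingers":[0,0,0,0]}'; python3 -m crank '{"translation":[[0,0,3],[0,0,2],[0,0,0]],"roll":[0,0,0],"fingers":[0,0,0]}'
```

```text
clock: 1.15
position: [0.4735, -0.1049, 0.1138]
ee_rot: [0.0, 0.707, 0.707, 0.0]
contact_force: [0.9, -0.1, 0.6]
width: 0.0001
gripper_force: 0.0
clock: 1.45
position: [0.4729, -0.1049, 0.1082]
ee_rot: [-0.0, 0.707, 0.707, -0.0]
contact_force: [-1.0, 0.3, -0.4]
width: 0.0002
gripper_force: 0.0
```

```bash
python3 -m crank '{"translation":[[0,0,2],[0,0,1],[0,0,0]],"roll":[0,0,0],"fingers":[0,0,0]}';python3 - <<'E'
from h import *
cv2.imwrite("pics/w1.png",get_image("wrist"));im=get_image("scene");cv2.imwrite("pics/sc1.png",im)
c=np.vstack([cv2.resize(im[190:280,180:320],None,fx=4,fy=4)[:,:560]]);w=cv2.imread("pics/w1.png");
cv2.imwrite("pics/v1.png",np.vstack([c[:300],cv2.resize(w,(480,300))[:, :] if 0 else cv2.copyMakeBorder(cv2.resize(w,(480,300)),0,0,0,80,0)]))
print(manip.get_state()["contact_force"])
E
```

```text
clock: 1.75
position: [0.4729, -0.105, 0.1051]
ee_rot: [-0.0, 0.707, 0.707, -0.0]
contact_force: [-0.2, -0.1, -0.9]
width: 0.0
gripper_force: 0.0
[-0.15954817  0.1800388  -0.03627721]
```

View pics/v1.png

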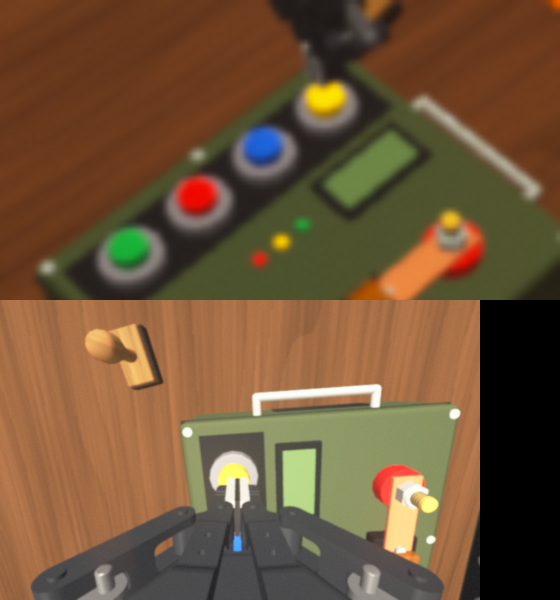

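The fingertip is over the yellow cap, a bit towards its -y side. The bezel shows at wrist (234,475) of the composite. I'll work out the centre more accurately from this view.

Run:
```python
from h import *
np.set_printoptions(precision=4,suppress=True)
c=camera_info("wrist");im=cv2.imread("pics/w1.png")
b=[x for x in blobs(im,(22,120,120),(35,255,255),20)];print(b)
print("tcp px",proj(c,manip.get_state()["position"]))
g=cv2.inRange(cv2.cvtColor(im,cv2.COLOR_BGR2HSV),(0,0,140),(179,60,255));
n,_,st,ce=cv2.connectedComponentsWithStats(g);print([s.tolist() for s in st[1:] if s[4]>60])
for z in(.09,.1,.105,.112):
  print(z,"bezel L,R,T",[plane(c,p,z) for p in[(280,232),(344,232),(312,199)]])
for Y in(-.105,-.1):
  for z in(.1,.112):print(Y,z,proj(c,[.4715,Y,z]),proj(c,[.4715,Y+.013,z]),proj(c,[.4715,Y+.021,z]))
```

```text
[([309.2, 230.6], [292, 218, 40, 30, 663]), ([570.8, 271.6], [561, 262, 24, 22, 170])]
tcp px [315.0975 234.6524]
[[336, 112, 173, 43, 2538], [598, 145, 16, 14, 181], [242, 169, 15, 15, 175], [279, 201, 66, 77, 1921], [299, 237, 16, 41, 455], [528, 241, 44, 38, 815], [567, 314, 14, 12, 122], [527, 328, 14, 9, 101], [105, 355, 63, 45, 1140], [465, 354, 63, 46, 1424]]
0.09 bezel L,R,T [array([ 0.4492, -0.109 ,  0.09  ]), array([ 0.4926, -0.1091,  0.09  ]), array([ 0.471 , -0.0859,  0.09  ])]
0.1 bezel L,R,T [array([ 0.4505, -0.1052,  0.1   ]), array([ 0.4915, -0.1053,  0.1   ]), array([ 0.4711, -0.0834,  0.1   ])]
0.105 bezel L,R,T [array([ 0.4512, -0.1033,  0.105 ]), array([ 0.491 , -0.1034,  0.105 ]), array([ 0.4712, -0.0821,  0.105 ])]
0.112 bezel L,R,T [array([ 0.4521, -0.1006,  0.112 ]), array([ 0.4903, -0.1007,  0.112 ]), array([ 0.4713, -0.0803,  0.112 ])]
-0.105 0.1 [312.7567 231.6618] [312.6715 212.2521] [312.6175 199.9435]
-0.105 0.112 [312.5452 238.7589] [312.45   218.1727] [312.3896 205.0914]
-0.1 0.1 [312.7243 224.2813] [312.6379 204.5926] [312.5831 192.1044]
-0.1 0.112 [312.509  230.9371] [312.4124 210.0348] [312.351  196.7494]
```

```bash
python3 -m crank '{"translation":[[0,-2,1],[0,0,1],[0,0,0]],"roll":[0,0,0],"fingers":[0,0,0]}'; python3 -m crank '{"translation":[[0,0,1],[0,0,1],[0,0,0]],"roll":[0,0,0],"fingers":[0,0,0]}'
```

```text
clock: 2.15
position: [0.4708, -0.105, 0.1031]
ee_rot: [-0.0, 0.707, 0.707, -0.0]
contact_force: [0.5, -0.0, 0.4]
width: 0.0002
gripper_force: 0.0
clock: 2.45
position: [0.471, -0.105, 0.1011]
ee_rot: [-0.0, 0.707, 0.707, -0.0]
contact_force: [-0.1, -0.5, 1.4]
width: 0.0
gripper_force: 0.0
```

```bash
python3 -m crank '{"translation":[[0,0,1],[0,0,1],[0,0,0]],"roll":[0,0,0],"fingers":[0,0,0]}'|sed -n '2p;4p'; python3 -m crank '{"translation":[[0,0,1],[0,0,1],[0,0,0]],"roll":[0,0,0],"fingers":[0,0,0]}'|sed -n '2p;4p'
```

```text
position: [0.4709, -0.105, 0.099]
contact_force: [-0.4, 0.4, 0.1]
position: [0.4709, -0.105, 0.0971]
contact_force: [0.1, 0.4, -0.0]
```

Run:
```python
from h import *
w=get_image("wrist");s=get_image("side");im=get_image("scene")
A=cv2.resize(w[180:280,240:390],(390,260));B=cv2.resize(s[130:200,300:405],(390,260));C=cv2.resize(im[180:260,200:320],(390,260))
cv2.imwrite("pics/v2.png",np.vstack([np.hstack([A,B]),np.hstack([C,C*0])]))
```

```text
(no output)
```

View pics/v2.png

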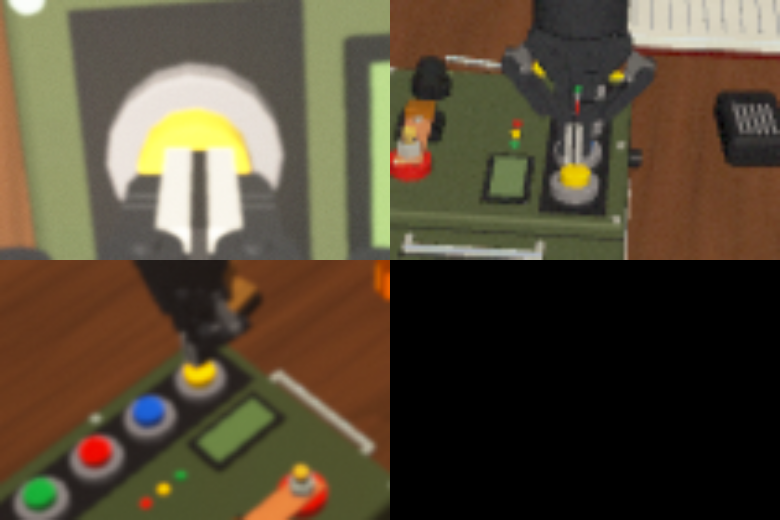

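Run:
```python
from h import *
np.set_printoptions(precision=4,suppress=True)
w=camera_info("wrist");s=camera_info("side");a=camera_info("scene");T=manip.get_state()["position"]
print("tip",tri(w,(317,237.7),s,(349.8,174.4)),T, proj(w,T),proj(s,T),proj(a,T))
# cap: extents in wrist crop
print("cap top edge",plane(w,(240+195/2.6,180+107/2.6),.106),plane(w,(240+195/2.6,180+107/2.6),.112),"LR",plane(w,(240+138/2.6,180+150/2.6),.106),plane(w,(240+252/2.6,180+150/2.6),.106))
```

```text
tip [ 0.4696 -0.0988  0.1188] [ 0.4711 -0.105   0.0972] [315.1183 234.6167] [348.9095 179.2451] [261.6745 216.6151]
cap top edge [ 0.471  -0.0932  0.106 ] [ 0.4711 -0.0912  0.112 ] LR [ 0.458  -0.1035  0.106 ] [ 0.484  -0.1035  0.106 ]
```

```bash
for i in 1 ; do python3 -m crank '{"translation":[[0,0,1],[0,0,1],[0,0,0]],"roll":[0,0,0],"fingers":[0,0,0]}'|sed -n '2p;4p'; python3 -m crank '{"translation":[[0,0,1],[0,0,1],[0,0,0],[0,0,0]],"roll":[0,0,0,0],"fingers":[0,0,0,0]}'|sed -n '2p;4p';done
```

```text
position: [0.4709, -0.1049, 0.0951]
contact_force: [0.0, -0.2, -0.6]
position: [0.471, -0.105, 0.0932]
contact_force: [0.4, -0.1, -0.2]
```

```bash
python3 -m crank '{"translation":[[0,0,1],[0,0,1],[0,0,0]],"roll":[0,0,0],"fingers":[0,0,0]}'|sed -n '2p;4p'; python3 -m crank '{"translation":[[0,0,1],[0,0,1],[0,0,0],[0,0,0]],"roll":[0,0,0,0],"fingers":[0,0,0,0]}'|sed -n '2p;4p'
python3 - <<'E'
from h import *
np.set_printoptions(precision=4,suppress=True)
print(manip.get_state()["effort"],manip.get_state()["position"])
w=get_image("wrist");s=get_image("side");im=get_image("scene")
A=cv2.resize(w[180:280,240:390],(390,260));B=cv2.resize(s[140:200,310:400],(390,260),interpolation=cv2.INTER_NEAREST)
o=cv2.imread("pics/scene0.png");f=lambda q:cv2.resize(q[195:255,200:290],(390,260),interpolation=cv2.INTER_NEAREST)
cv2.imwrite("pics/v3.png",np.vstack([np.hstack([A,B]),np.hstack([f(im),f(o)])]))
E
```

```text
position: [0.4709, -0.105, 0.0911]
contact_force: [0.1, -0.0, 0.3]
position: [0.471, -0.105, 0.0892]
contact_force: [0.5, -0.5, -0.2]
[  0.0001 -34.9929 -20.2758  -0.0001   0.0029  -0.    ] [ 0.471  -0.105   0.0892]
```

View pics/v3.png

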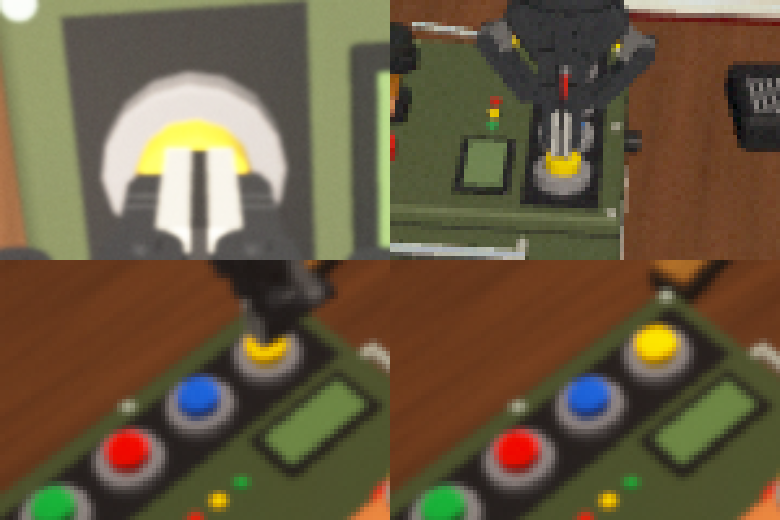

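The side view now shows the tip just reaching the cap, so the shut fingertips really end well behind the reported TCP. I'll continue down with the force watched; contact will calibrate that offset.

```bash
python3 -m crank '{"translation":[[0,0,1],[0,0,1],[0,0,0]],"roll":[0,0,0],"fingers":[0,0,0]}'|sed -n '2p;4p'; python3 -m crank '{"translation":[[0,0,1],[0,0,1],[0,0,0]],"roll":[0,0,0],"fingers":[0,0,0]}'|sed -n '2p;4p'
```

```text
position: [0.4709, -0.1049, 0.0871]
contact_force: [0.5, -0.5, -0.2]
position: [0.4711, -0.105, 0.0853]
contact_force: [-1.4, -0.5, 2.5]
```

```bash
python3 -m crank '{"translation":[[0,0,1],[0,0,1],[0,0,0]],"roll":[0,0,0],"fingers":[0,0,0]}'|sed -n '2p;4p'
```

```text
position: [0.4711, -0.105, 0.0833]
contact_force: [-0.8, -1.1, 2.3]
```

```bash
python3 -m crank '{"translation":[[0,0,1],[0,0,1],[0,0,0]],"roll":[0,0,0],"fingers":[0,0,0]}'|sed -n '2p;4p';python3 -m crank '{"translation":[[0,0,1],[0,0,1],[0,0,0]],"roll":[0,0,0],"fingers":[0,0,0]}'|sed -n '2p;4p'
```

```text
position: [0.4711, -0.105, 0.0813]
contact_force: [-0.6, -0.1, 4.1]
position: [0.4712, -0.105, 0.0799]
contact_force: [-1.8, 1.6, 9.2]
```

```bash
python3 -m crank '{"translation":[[0,0,1],[0,0,1],[0,0,0]],"roll":[0,0,0],"fingers":[0,0,0]}'|sed -n '2p;4p'
```

```text
position: [0.4713, -0.1051, 0.0796]
contact_force: [-4.9, 1.9, 21.8]
```

Yellow is fully down with a hard stop at reported z≈0.080 and 22 N. Blue is next.

```bash
python3 -m crank '{"translation":[[0,0,-26],[-28,2,0],[-27,2,0],[0,0,15],[0,0,5],[0,0,3],[0,0,2],[0,0,0]],"roll":[0,0,0,0,0,0,0,0],"fingers":[0,0,0,0,0,0,0,0]}'
```

```text
clock: 7.35
position: [0.4749, -0.1608, 0.0798]
ee_rot: [0.001, 0.707, 0.708, -0.001]
contact_force: [-2.8, -3.6, 10.5]
width: 0.0001
gripper_force: 5.6
```

```bash
python3 -m crank '{"translation":[[0,0,1],[0,0,0]],"roll":[0,0],"fingers":[0,0]}'|sed -n '2p;4p'; python3 -m crank '{"translation":[[0,0,-26],[-28,2,0],[-27,2,0],[0,0,15],[0,0,5],[0,0,3],[0,0,2],[0,0,0]],"roll":[0,0,0,0,0,0,0,0],"fingers":[0,0,0,0,0,0,0,0]}';python3 -m crank '{"translation":[[0,0,1],[0,0,0]],"roll":[0,0],"fingers":[0,0]}'|sed -n '2p;4p'
```

```text
position: [0.4749, -0.1608, 0.0797]
contact_force: [-5.3, -2.5, 16.2]
clock: 8.35
position: [0.4788, -0.2148, 0.0798]
ee_rot: [0.0, 0.707, 0.708, -0.0]
contact_force: [-3.5, -1.4, 10.0]
width: 0.0002
gripper_force: 5.1
position: [0.4788, -0.2149, 0.0798]
contact_force: [-4.0, -0.7, 15.4]
```

Red is fully down too. I'm lifting away and viewing the nut from two wrist positions.

```bash
python3 -m crank '{"translation":[[0,0,-50],[0,0,-50],[0,0,-50],[0,0,-48],[22,44,0],[22,44,0],[0,0,0]],"roll":[0,0,0,0,0,0,0],"fingers":[0,0,0,0,0,0,0]}'|head -2
cat > g.py <<'E'
from h import *
import sys,pickle
n=sys.argv[1];c=camera_info("wrist");im=get_image("wrist");cv2.imwrite(f"pics/{n}.png",im);pickle.dump(c,open(n+".pkl","wb"))
E
python3 g.py nA
python3 -m crank '{"translation":[[0,40,0],[0,40,0],[0,0,0],[0,0,0]],"roll":[0,0,0,0],"fingers":[0,0,0,0]}'|head -2
python3 g.py nB
python3 -m crank '{"translation":[[48,-10,0],[48,-10,0],[48,-10,0],[48,-10,0],[48,-10,0],[48,-10,0],[48,-10,0],[0,0,0]],"roll":[0,0,0,0,0,0,0,0],"fingers":[1,1,1,1,1,1,1,1]}'|head -2
python3 -m crank '{"translation":[[40,-10,0],[0,-20,0],[0,0,0],[0,0,0]],"roll":[0,0,0,0],"fingers":[1,1,1,1]}'|head -2
python3 g.py sA
python3 -m crank '{"translation":[[45,0,0],[45,0,0],[0,0,0],[0,0,0]],"roll":[0,0,0,0],"fingers":[1,1,1,1]}'|head -2
python3 g.py sB
python3 - <<'E'
import cv2,numpy as np
I=[cv2.imread(f"pics/{n}.png") for n in("nA","nB","sA","sB")]
cv2.imwrite("pics/v4.png",np.vstack([np.hstack([cv2.resize(I[0][130:330,200:480],(400,286)),cv2.resize(I[1][130:330,160:440],(400,286))]),np.hstack([cv2.resize(q,(400,250)) for q in I[2:]])]))
E
```

```text
clock: 9.25
position: [0.5712, -0.167, 0.2744]
clock: 9.7
position: [0.646, -0.1706, 0.2739]
clock: 10.55
position: [0.5733, 0.1703, 0.2763]
clock: 10.95
position: [0.5465, 0.2039, 0.276]
clock: 11.4
position: [0.5476, 0.2946, 0.2747]
```

View pics/v4.png

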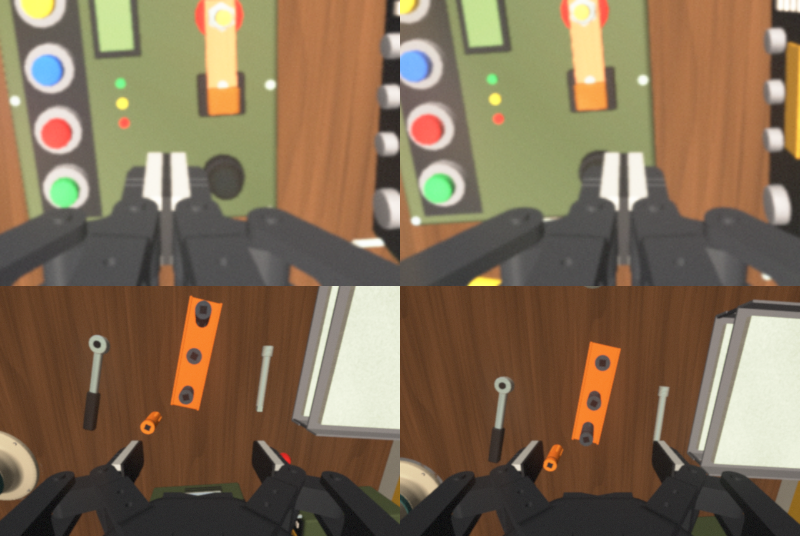

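Composite v4:
- **Nut A/B:** the stud end is yellowish, at about (223,17) in the left crop and (582,12) in the right.
- **Rack A/B:** the square drive holes are at (203,310), (194,355), (186,396) and (602,363), (594,400), (586,436).

Now refining these and triangulating.

Run:
```python
from h import *
import pickle
np.set_printoptions(precision=4,suppress=True)
L=lambda n:(cv2.imread(f"pics/{n}.png"),pickle.load(open(n+".pkl","rb")))
(a,ca),(b,cb),(s,cs),(t,ct)=map(L,("nA","nB","sA","sB"))
def hole(im,p,r=8):
    g=cv2.GaussianBlur(cv2.cvtColor(im,cv2.COLOR_BGR2GRAY),(3,3),0).astype(float);x,y=map(int,p);q=g[y-r:y+r+1,x-r:x+r+1]
    w=np.clip(q.min()+12-q,0,None);yy,xx=np.mgrid[y-r:y+r+1,x-r:x+r+1];return np.array([(w*xx).sum(),(w*yy).sum()])/w.sum()
for k,(p,q) in {"peg3":((325,38),(323,123)),"peg2":((310,111),(310,182)),"peg1":((298,176),(298,240))}.items():
    P1,P2=hole(s,p),hole(t,q);X=tri(cs,P1,ct,P2);print(k,P1,P2,X,proj(cs,X)-P1, plane(cs,P1,.088),plane(ct,P2,.088))
lo,hi=(20,60,170),(34,255,255)
for im in(a,b):print("yel",[(x[0],x[1]) for x in blobs(im,lo,hi,15)])
for nm in("red","blue","green"):
    r=[blobs(im,*COL[nm],60) for im in(a,b)];print(nm,[[(x[0],x[1][4]) for x in q] for q in r])
```

```text
peg3 [325.0078  37.6786] [323.7862 122.6977] [0.5575 0.363  0.0883] [-0.0856 -0.0017] [0.5576 0.3631 0.088 ] [0.5574 0.363  0.088 ]
peg2 [310.0662 111.8861] [309.778  187.3911] [0.5404 0.2848 0.0878] [-0.0822 -0.0008] [0.5405 0.2847 0.088 ] [0.5403 0.2848 0.088 ]
peg1 [296.936  177.7331] [298.0534 244.4559] [0.5236 0.2054 0.0829] [ 0.2801 -0.0033] [0.5236 0.2063 0.088 ] [0.5243 0.2076 0.088 ]
yel [([157.5, 59.7], [154, 52, 8, 15, 51]), ([226.0, 130.5], [214, 119, 25, 24, 475]), ([352.7, 132.1], [344, 130, 20, 8, 67]), ([354.6, 165.2], [345, 137, 20, 54, 846]), ([366.0, 170.5], [366, 163, 1, 16, 16]), ([497.3, 204.6], [493, 167, 10, 77, 221]), ([285.2, 201.8], [280, 197, 11, 10, 82]), ([219.4, 244.7], [210, 200, 19, 81, 452]), ([626.4, 368.6], [603, 325, 37, 75, 1757]), ([594.0, 332.4], [591, 330, 7, 6, 26]), ([591.7, 340.3], [589, 338, 7, 5, 23]), ([588.9, 350.0], [586, 346, 7, 8, 35]), ([585.2, 362.8], [582, 357, 8, 12, 39])]
yel [([632.4, 21.6], [631, 19, 4, 6, 17]), ([632.2, 38.6], [628, 36, 12, 5, 22]), ([631.3, 51.5], [622, 43, 18, 17, 265]), ([628.3, 73.4], [616, 63, 24, 22, 460]), ([159.6, 127.2], [146, 115, 28, 25, 532]), ([287.7, 128.1], [278, 126, 19, 7, 58]), ([286.8, 138.1], [281, 133, 12, 11, 98]), ([290.8, 165.1], [280, 143, 22, 45, 730]), ([439.4, 200.7], [437, 163, 6, 77, 204]), ([226.2, 198.9], [222, 194, 9, 10, 75]), ([169.3, 267.2], [163, 248, 16, 37, 122]), ([624.0, 348.2], [592, 248, 48, 152, 2918]), ([215.8, 330.6], [205, 323, 26, 17, 264]), ([568.9, 330.1], [554, 326, 33, 8, 156]), ([567.6, 339.0], [552, 337, 32, 5, 91]), ([567.9, 350.0], [556, 346, 24, 7, 72])]
red [[([467.6, 34.2], 375)], [([413.9, 29.8], 351)]]
blue [[([239.2, 177.9], 62)], [([169.1, 175.8], 309)]]
green [[([246.4, 263.3], 197)], [([186.9, 261.0], 264)]]
```

Run:
```python
from h import *
import pickle
np.set_printoptions(precision=4,suppress=True)
L=lambda n:(cv2.imread(f"pics/{n}.png"),pickle.load(open(n+".pkl","rb")))
(a,ca),(b,cb)=map(L,("nA","nB"))
X=tri(ca,(226,130.5),cb,(159.6,127.2));print("yellow",X)
print("stud",tri(ca,(356.1,141.9),cb,(286.8,138.1)))
for n,im,(x,y) in(("A",a,(356,141)),("B",b,(287,138))):
    h=cv2.cvtColor(im,cv2.COLOR_BGR2HSV)[y-14:y+15,x-15:x+16]
    m=((h[...,1]<70)&(h[...,2]>140)).astype(np.uint8);st=((h[...,0]>22)&(h[...,0]<34)&(h[...,1]>80)).astype(int)
    print(n);print("\n".join("".join("#" if m[i,j] else "s" if st[i,j] else "." for j in range(31)) for i in range(29)))
    cv2.imwrite(f"pics/n{n}z.png",cv2.resize(im[y-25:y+26,x-30:x+31],None,fx=6,fy=6,interpolation=cv2.INTER_CUBIC))
```

```text
yellow [ 0.471  -0.1067  0.1088]
stud [ 0.6149 -0.1178  0.1271]
A
s........................s..s.s
..........................s.s..
..........................ssss.
...........................s...
............###....s........s.s
.......s...######.s.s..........
.........##########s.........ss
.......##############........s.
......################.........
.....##################.......s
.....########..########.......s
....#######.ssssss.####.......s
.....######ssssssss.###.......s
.....#####ssssssssss.##.......s
.....#####ssssssssss.##.......s
.....#####sssssssssss.........s
.....#####sssssssssss##.......s
.....#####.sssssssss.##.......s
.....######sssssssss###........
.....#######sssssss.###......s.
.....#########.s.#####.......s.
......###############.........s
.........#########..........sss
...........#######.ss......s.ss
............#####..ss......ss.s
..........ss.......ss.....ssss.
..........s...sss..sss...ssssss
..........sss.sss..sss...ssssss
s.........sss.ssss.sss...sssss.
B
....s..........................
...s...........................
.ss............................
.s............##...............
.............######............
s..........#########...........
s.........############.........
.........###############.......
........#################......
.......########..########......
.......#####.ssssss######......
.......####.ssssssss#####......
.......####sssssssss#####......
.......###.sssssssss.####......
.......###sssssssssss####......
.......###ssssssssss.####......
.......###.sssssssss#####......
.......####sssssssss#####......
.......#####sssssss######......
s.......#####.sss.#######......
........###############........
..........###########..........
.s...........#######...........
..s...........#####............
.s..............##.............
s..s...........................
sssss.........................s
ssssss........................s
s.ssss........................s
```

Run:
```python
from h import *
import pickle
np.set_printoptions(precision=4,suppress=True)
ca,cb=[pickle.load(open(n+".pkl","rb")) for n in("nA","nB")]
print("stud",tri(ca,(355.9,142.3),cb,(287,138.5)),plane(ca,(355.9,142.3),.1305),plane(cb,(287,138.5),.1305))
print("nut",tri(ca,(354.4,141),cb,(287.7,137.6)),plane(ca,(354.4,141),.118),plane(cb,(287.7,137.6),.118))
# square drive hole orientation on the socket tops (sB / sA upscaled, rectified by sampling the top plane)
L=lambda n:(cv2.imread(f"pics/{n}.png"),pickle.load(open(n+".pkl","rb")))
rows=[]
for n,S in(("sA",[(.5236,.2063),(.5405,.2848),(.5576,.3631)]),("sB",[(.5243,.2076),(.5403,.2848),(.5574,.363)])):
    im,c=L(n)
    for x,y in S:
        q=np.float32([proj(c,[x+dx,y+dy,.088]) for dx,dy in((-.02,.02),(.02,.02),(.02,-.02),(-.02,-.02))])
        rows.append(cv2.warpPerspective(im,cv2.getPerspectiveTransform(q,np.float32([(0,0),(239,0),(239,239),(0,239)])),(240,240),flags=cv2.INTER_CUBIC))
im=np.vstack([np.hstack(rows[:3]),np.hstack(rows[3:])]);cv2.imwrite("pics/v5.png",im)
print(manip.get_state()["position"],manip.get_state()["qpos"])
```

```text
stud [ 0.615  -0.1183  0.1254] [ 0.6143 -0.1181  0.1305] [ 0.6155 -0.1181  0.1305]
nut [ 0.6147 -0.1176  0.1148] [ 0.6143 -0.1173  0.118 ] [ 0.615  -0.1176  0.118 ]
[0.5476 0.2938 0.2749] [ 0.3814  0.32    1.2714 -0.0012  1.5508  0.3821]
```

View pics/v5.png

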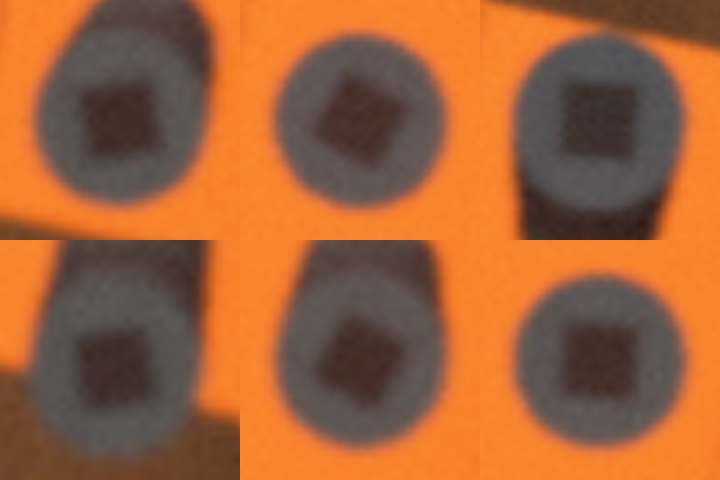

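The top views show the square drives: peg1 about +10°, peg2 about -25°, peg3 about 0°. The nut is a hexagon with flats across world x, yaw about +4°, centred at (0.6147,-0.1178). Heights check out: socket tops 0.088, nut top about 0.116, cap about 0.109. I'll grasp the peg 2 socket first.

```bash
python3 -m crank '{"translation":[[-9,-7,0],[0,0,45],[0,0,45],[0,0,45],[0,0,45],[0,0,35],[0,0,0],[0,0,0]],"roll":[0,0,0,0,0,0,0,0],"fingers":[1,1,1,1,1,1,1,1]}' 60
python3 - <<'E'
from h import *
cv2.imwrite("pics/side_g.png",get_image("side"))
im=cv2.imread("pics/side_g.png");c=camera_info("side");T=manip.get_state()["position"]
h=cv2.cvtColor(im,cv2.COLOR_BGR2HSV)
for d in(0,.02,.04,.06):print(d,proj(c,T+[-.045,0,d]).round(1),proj(c,T+[.045,0,d]).round(1),proj(c,T+[0,0,d]).round(1))
b=(h[...,1]<60)&(h[...,2]>150)
x0,x1,y0,y1=240,380,200,330
print("\n".join("".join("#" if b[i,j] else "o" if h[i,j,2]<75 else "." for j in range(x0,x1)) for i in range(y0,y1,2)))
E
```

```text
clock: 12.25
position: [0.5404, 0.2847, 0.061]
ee_rot: [0.0, 0.708, 0.707, -0.0]
contact_force: [-0.1, 0.1, 0.8]
width: 0.0853
gripper_force: 0.0
0 [318.4 274. ] [282.4 269.3] [300.3 271.6]
0.02 [318.4 268. ] [282.  263.4] [300.  265.6]
0.04 [318.3 261.8] [281.5 257.2] [299.8 259.5]
0.06 [318.3 255.5] [281.1 251. ] [299.6 253.2]
..............................................########.###############.....o..o.....o..o.ooooo.............................#................
.........................................o......####################.......ooo....oooooooooooo..............................................
...................................................#.###########..........ooo......o.ooooooooo............................o.................
..........................................o..............................ooo....oooooooooooooo..............................................
..........................................oo.............................ooo................................................................
.........................................oooo..##...............
[... 7695 characters left out ...]
........................................................................................................................................
............................................................................................................................................
............................................................................................................................................
............................................................................................................................................
............................................................................................................................................
```

Numerically, the open fingertips sit about 25–30 mm above the reported TCP in the side view. That agrees with the button contact, so I'll descend to TCP z≈0.025 and close.

```bash
python3 -m crank '{"translation":[[0,0,20],[0,0,16],[0,0,0],[0,0,0],[0,0,0]],"roll":[0,0,0,0,0],"fingers":[1,1,1,0.6,0.5]}' 60; python3 -m crank '{"translation":[[0,0,0],[0,0,0],[0,0,0],[0,0,0],[0,0,0],[0,0,0]],"roll":[0,0,0,0,0,0],"fingers":[0.4,0.3,0.2,0.2,0.2,0.2]}' 60
```

```text
clock: 12.8
position: [0.5416, 0.2865, 0.0264]
ee_rot: [0.001, 0.707, 0.707, 0.002]
contact_force: [0.3, -0.0, 0.8]
width: 0.0593
gripper_force: 0.0
clock: 13.4
position: [0.5405, 0.2863, 0.0253]
ee_rot: [0.0, 0.707, 0.707, 0.001]
contact_force: [-1.7, -1.0, 5.7]
width: 0.0284
gripper_force: 58.9
```

```bash
python3 -m crank '{"translation":[[0,0,-15],[0,0,-35],[0,0,-40],[0,0,-40],[0,0,-35],[0,0,0]],"roll":[0,0,0,0,0,0],"fingers":[0.2,0.2,0.2,0.2,0.2,0.2]}'; python3 -m crank '{"translation":[[-44,8,0],[-44,8,0],[-44,8,0],[-44,8,0],[-44,8,0],[-44,8,0],[-44,8,0],[-44,8,0]],"roll":[0,0,0,0,0,0,0,0],"fingers":[0.2,0.2,0.2,0.2,0.2,0.2,0.2,0.2]}'|head -2; python3 -m crank '{"translation":[[-40,10,0],[-10,0,0],[0,0,0],[0,0,0]],"roll":[0,0,0,0],"fingers":[0.2,0.2,0.2,0.2]}'
```

```text
clock: 14.0
position: [0.5431, 0.2873, 0.1946]
ee_rot: [0.002, 0.707, 0.707, 0.005]
contact_force: [0.9, 0.2, -2.3]
width: 0.0287
gripper_force: 60.6
clock: 14.8
position: [0.603, -0.0675, 0.1871]
clock: 15.2
position: [0.613, -0.1148, 0.1878]
ee_rot: [-0.002, 0.707, 0.707, -0.0]
contact_force: [-1.1, -0.3, -2.3]
width: 0.0285
gripper_force: 60.4
```

```bash
python3 -m crank '{"translation":[[-1.5,1.7,20],[0,0,15],[0,0,10],[0,0,0]],"roll":[0,0,0,0],"fingers":[0.2,0.2,0.2,0.2]}'|sed -n '1,4p'; python3 -m crank '{"translation":[[0,0,4],[0,0,3],[0,0,0]],"roll":[0,0,0],"fingers":[0.2,0.2,0.2]}'|sed -n '1,4p'
```

```text
clock: 15.6
position: [0.6143, -0.1155, 0.1425]
ee_rot: [-0.002, 0.706, 0.708, -0.001]
contact_force: [0.5, 0.6, -1.8]
clock: 15.9
position: [0.6157, -0.1173, 0.1373]
ee_rot: [0.0, 0.707, 0.707, 0.0]
contact_force: [-0.5, 0.5, -3.1]
```

```bash
python3 -m crank '{"translation":[[0,-1,2],[0,0,1],[0,0,0],[0,0,0]],"roll":[0,0,0,0],"fingers":[0.2,0.2,0.2,0.2]}'|sed -n '1,4p'; python3 -m crank '{"translation":[[0,0,1],[0,0,1],[0,0,0],[0,0,0]],"roll":[0,0,0,0],"fingers":[0.2,0.2,0.2,0.2]}'|sed -n '1,4p'
```

```text
clock: 16.3
position: [0.6149, -0.1177, 0.1344]
ee_rot: [0.0, 0.707, 0.707, 0.0]
contact_force: [0.2, 1.0, -3.1]
clock: 16.7
position: [0.6151, -0.1177, 0.1331]
ee_rot: [0.001, 0.707, 0.707, 0.0]
contact_force: [-1.0, 0.4, 4.6]
```

```bash
python3 -m crank '{"translation":[[1.2,0,0.5],[0,0,0]],"roll":[0,0],"fingers":[0.2,0.2]}'|sed -n '1,4p'; python3 -m crank '{"translation":[[0,0,0.5],[0,0,0],[0,0,0],[0,0,0]],"roll":[-0.1,-0.1,-0.1,0],"fingers":[0.2,0.2,0.2,0.2]}'|sed -n '1,4p'; python3 -m crank '{"translation":[[0,0,0],[0,0,0],[0,0,0],[0,0,0]],"roll":[-0.1,-0.1,-0.1,0],"fingers":[0.2,0.2,0.2,0.2]}'|sed -n '1,4p'
```

```text
clock: 16.9
position: [0.6151, -0.1175, 0.133]
ee_rot: [0.001, 0.707, 0.707, -0.0]
contact_force: [-2.2, -2.1, 6.6]
clock: 17.3
position: [0.6157, -0.116, 0.133]
ee_rot: [0.001, 0.593, 0.805, 0.001]
contact_force: [-0.6, 0.8, 7.7]
clock: 17.7
position: [0.6151, -0.1156, 0.133]
ee_rot: [0.001, 0.466, 0.885, 0.001]
contact_force: [-2.0, 1.9, 8.2]
```

```bash
python3 -m crank '{"translation":[[0,0,0.5],[0,0,0],[0,0,0],[0,0,0],[0,0,0],[0,0,0],[0,0,0],[0,0,0]],"roll":[0.1,0.1,0.1,0.1,0.1,0.1,0,0],"fingers":[0.2,0.2,0.2,0.2,0.2,0.2,0.2,0.2]}'|sed -n '1,4p'; python3 -m crank '{"translation":[[-0.8,0,0],[0,0,0],[0,0,0],[0,0,0],[0,0,0],[0,0,0],[0,0,0]],"roll":[0,0.1,0.1,0.1,0.1,0.1,0],"fingers":[0.2,0.2,0.2,0.2,0.2,0.2,0.2]}'|sed -n '1,4p'
```

```text
clock: 18.5
position: [0.6156, -0.1174, 0.133]
ee_rot: [0.002, 0.707, 0.707, 0.0]
contact_force: [-2.3, -1.7, 8.9]
clock: 19.2
position: [0.6156, -0.1179, 0.1329]
ee_rot: [0.002, 0.86, 0.51, 0.001]
contact_force: [-2.0, -1.6, 9.4]
```

It stops at nut height through the whole 60° sweep, so this socket doesn't fit. It goes back to peg 2.

```bash
python3 -m crank '{"translation":[[0,0,-20],[0,0,-30],[0,0,-10],[0,0,0],[0,0,0],[0,0,0]],"roll":[0,-0.1,-0.1,-0.1,-0.1,-0.1],"fingers":[0.2,0.2,0.2,0.2,0.2,0.2]}'|sed -n '1,4p'; python3 -m crank '{"translation":[[44,-8,0],[44,-8,0],[44,-8,0],[44,-8,0],[44,-8,0],[44,-8,0],[44,-8,0],[44,-8,0]],"roll":[0,0,0,0,0,0,0,0],"fingers":[0.2,0.2,0.2,0.2,0.2,0.2,0.2,0.2]}'|head -2; python3 -m crank '{"translation":[[40,-10,0],[10,0,0],[0,0,0],[0,0,0]],"roll":[0,0,0,0],"fingers":[0.2,0.2,0.2,0.2]}'|head -4
```

```text
clock: 19.8
position: [0.6145, -0.1169, 0.1898]
ee_rot: [-0.001, 0.706, 0.709, -0.0]
contact_force: [-0.2, -0.2, -1.6]
clock: 20.6
position: [0.5499, 0.2367, 0.1899]
clock: 21.0
position: [0.5407, 0.284, 0.19]
ee_rot: [0.0, 0.707, 0.707, -0.001]
contact_force: [-0.1, -0.1, -2.0]
```

```bash
python3 -m crank '{"translation":[[1.5,0,40],[0,0,40],[0,0,40],[0,0,10],[0,0,0]],"roll":[0,0,0,0,0],"fingers":[0.2,0.2,0.2,0.2,0.2]}'|sed -n '1,4p'; python3 -m crank '{"translation":[[0,0,15],[0,0,10],[0,0,6],[0,0,3],[0,0,0],[0,0,0]],"roll":[0,0,0,0,0,0],"fingers":[0.2,0.2,0.2,0.2,0.2,0.2]}'|sed -n '1,4p'
```

```text
clock: 21.5
position: [0.54, 0.2845, 0.0592]
ee_rot: [-0.001, 0.708, 0.706, -0.002]
contact_force: [0.5, -0.2, -2.2]
clock: 22.1
position: [0.5412, 0.2866, 0.0273]
ee_rot: [0.0, 0.707, 0.707, 0.001]
contact_force: [0.0, -0.8, -2.3]
```

```bash
python3 -m crank '{"translation":[[0,0,1.5],[0,0,0.5],[0,0,0]],"roll":[0,0,0],"fingers":[0.2,0.2,0.2]}'|sed -n '1,4p'; python3 -m crank '{"translation":[[0,0,0],[0,0,0],[0,0,0],[0,0,0],[0,0,-40],[0,0,-50],[0,0,-20],[0,0,0]],"roll":[0,0,0,0,0,0,0,0],"fingers":[1,1,1,1,1,1,1,1]}'|sed -n '1,5p'; python3 -m crank '{"translation":[[39,8.5,0],[39,8.5,0],[0,0,0],[0,0,0]],"roll":[0,0,0,0],"fingers":[1,1,1,1]}'|sed -n '1,4p';
python3 g.py sC
python3 - <<'E'
from h import *
import pickle
c=pickle.load(open("sC.pkl","rb"));im=cv2.imread("pics/sC.png");print([proj(c,[x,y,.088]).round(1) for x,y in((.5404,.2848),(.5575,.363))])
E
```

```text
clock: 22.4
position: [0.5411, 0.2866, 0.0254]
ee_rot: [0.0, 0.707, 0.707, 0.001]
contact_force: [-0.2, -0.4, 1.4]
clock: 23.2
position: [0.5434, 0.2875, 0.139]
ee_rot: [0.002, 0.707, 0.707, 0.004]
contact_force: [0.7, -0.9, 0.7]
width: 0.0854
clock: 23.6
position: [0.5567, 0.3644, 0.1327]
ee_rot: [-0.0, 0.707, 0.708, -0.002]
contact_force: [-0.5, -1.1, -0.1]
[array([296.2, 303.4]), array([316.5, 215.2])]
```

```bash
python3 -m crank '{"translation":[[-1,0,40],[0,0,35],[0,0,20],[0,0,12],[0,0,0],[0,0,0],[0,0,0]],"roll":[0,0,0,0,0,0,0],"fingers":[1,1,1,1,1,1,1]}'|sed -n '1,4p'; python3 -m crank '{"translation":[[0,0,0],[0,0,0],[0,0,0],[0,0,0],[0,0,0],[0,0,0],[0,0,0]],"roll":[0,0,0,0,0,0,0],"fingers":[0.6,0.45,0.35,0.2,0.2,0.2,0.2]}' 60
```

```text
clock: 24.35
position: [0.5589, 0.3637, 0.0294]
ee_rot: [0.001, 0.707, 0.707, 0.001]
contact_force: [0.0, 0.4, -0.5]
clock: 25.05
position: [0.5578, 0.3635, 0.0282]
ee_rot: [0.0, 0.707, 0.707, 0.0]
contact_force: [-0.7, 0.3, 3.4]
width: 0.0284
gripper_force: 59.1
```

```bash
python3 -m crank '{"translation":[[0,0,-15],[0,0,-35],[0,0,-40],[0,0,-40],[0,0,-32],[0,0,0]],"roll":[0,0,0,0,0,0],"fingers":[0.2,0.2,0.2,0.2,0.2,0.2]}'|sed -n '1,5p'; python3 -m crank '{"translation":[[-44,5,0],[-44,5,0],[-44,5,0],[-44,5,0],[-44,5,0],[-44,5,0],[-44,5,0],[-44,5,0]],"roll":[0,0,0,0,0,0,0,0],"fingers":[0.2,0.2,0.2,0.2,0.2,0.2,0.2,0.2]}'|head -2; python3 -m crank '{"translation":[[-44,6,0],[-44,6,0],[-41,4,0],[0,0,0],[0,0,0],[0,0,0]],"roll":[0,0,0,0,0,0],"fingers":[0.2,0.2,0.2,0.2,0.2,0.2]}'|sed -n '1,4p'
```

```text
clock: 25.65
position: [0.5605, 0.3647, 0.1945]
ee_rot: [0.002, 0.707, 0.707, 0.005]
contact_force: [0.1, 1.0, -2.0]
width: 0.0286
clock: 26.45
position: [0.5964, 0.0097, 0.187]
clock: 27.05
position: [0.6127, -0.1165, 0.188]
ee_rot: [-0.002, 0.707, 0.707, -0.0]
contact_force: [-0.1, 0.4, -2.5]
```

```bash
python3 -m crank '{"translation":[[0,1.5,20],[0,0,15],[0,0,8],[0,0,0],[0,0,0]],"roll":[-0.07,0,0,0,0],"fingers":[0.2,0.2,0.2,0.2,0.2]}'|sed -n '1,4p'; python3 -m crank '{"translation":[[0,0,4],[0,0,3],[0,0,0],[0,0,0]],"roll":[0,0,0,0],"fingers":[0.2,0.2,0.2,0.2]}'|sed -n '1,4p'
```

```text
clock: 27.55
position: [0.6155, -0.1169, 0.1471]
ee_rot: [0.0, 0.682, 0.732, 0.0]
contact_force: [-0.1, -0.5, -3.2]
clock: 27.95
position: [0.6152, -0.1177, 0.1398]
ee_rot: [0.0, 0.682, 0.731, 0.0]
contact_force: [-0.1, 0.3, -3.3]
```

```bash
python3 -m crank '{"translation":[[0.4,-0.4,2],[0,0,1.5],[0,0,0.7],[0,0,0]],"roll":[0,0,0,0],"fingers":[0.2,0.2,0.2,0.2]}'|sed -n '1,4p'; python3 -m crank '{"translation":[[0,0,0.7],[0,0,0.6],[0,0,0]],"roll":[0,0,0],"fingers":[0.2,0.2,0.2]}'|sed -n '1,4p'
```

```text
clock: 28.35
position: [0.6147, -0.1172, 0.1353]
ee_rot: [-0.0, 0.682, 0.731, -0.0]
contact_force: [-0.6, 0.3, -3.3]
clock: 28.65
position: [0.6148, -0.1172, 0.1341]
ee_rot: [-0.0, 0.682, 0.731, 0.0]
contact_force: [-0.3, 0.3, -3.4]
```

```bash
python3 -m crank '{"translation":[[0,0,1.5],[0,0,1.5],[0,0,0]],"roll":[0,0,0],"fingers":[0.2,0.2,0.2]}'|sed -n '1,4p'; python3 -m crank '{"translation":[[0,0,1],[0,0,1],[0,0,0]],"roll":[0,0,0],"fingers":[0.2,0.2,0.2]}'|sed -n '1,4p'
```

```text
clock: 28.95
position: [0.6148, -0.1173, 0.1317]
ee_rot: [0.0, 0.682, 0.731, 0.0]
contact_force: [-1.1, -0.0, 2.6]
clock: 29.25
position: [0.6149, -0.1173, 0.1308]
ee_rot: [0.001, 0.682, 0.731, 0.0]
contact_force: [-3.0, 1.4, 7.9]
```

Contact came about 4 mm below the nut top, so it is partly on. I'll wiggle it gently while pushing.

```bash
python3 -m crank '{"translation":[[0.4,-0.6,0.5],[0,0,0],[0,0,0],[0,0,0]],"roll":[-0.06,0,0,0],"fingers":[0.2,0.2,0.2,0.2]}'|sed -n '1,4p'; python3 -m crank '{"translation":[[0,0,0.5],[0,0,0],[0,0,0],[0,0,0]],"roll":[0.06,0.06,0,0],"fingers":[0.2,0.2,0.2,0.2]}'|sed -n '1,4p'
```

```text
clock: 29.65
position: [0.6148, -0.1172, 0.1303]
ee_rot: [0.001, 0.66, 0.752, 0.0]
contact_force: [-1.1, 0.5, 7.3]
clock: 30.05
position: [0.6148, -0.1172, 0.1296]
ee_rot: [0.001, 0.704, 0.711, 0.0]
contact_force: [-1.9, -0.1, 5.8]
```

```bash
python3 -m crank '{"translation":[[0,0,0],[0,0,0.7],[0,0,0.7],[0,0,0]],"roll":[0,0,0,0],"fingers":[0.2,0.2,0.2,0.2]}' 100|sed -n '1,6p'; python3 -m crank '{"translation":[[0,0,0.7],[0,0,0],[0,0,0.7],[0,0,0]],"roll":[-0.03,-0.03,0.03,0],"fingers":[0.2,0.2,0.2,0.2]}'|sed -n '1,4p'
```

```text
clock: 30.45
position: [0.6148, -0.1172, 0.1289]
ee_rot: [0.001, 0.704, 0.711, 0.0]
contact_force: [-3.0, -0.1, 10.7]
width: 0.0276
gripper_force: 99.6
clock: 30.85
position: [0.6148, -0.1173, 0.1283]
ee_rot: [0.002, 0.693, 0.721, 0.001]
contact_force: [-3.3, 0.4, 14.0]
```

Run:
```python
from h import *
for n in("scene","side"):
    im=get_image(n);cv2.imwrite(f"pics/{n}_t.png",im);c=camera_info(n);hv=cv2.cvtColor(im,cv2.COLOR_BGR2HSV);o=cv2.imread(f"pics/{n}0.png")
    for z in(.09,.108,.113,.118,.19):print(n,z,proj(c,[.6148,-.1175,z]).round(1),end=" ")
    x,y=map(int,proj(c,[.6148,-.1175,.11]));print()
    for r in range(y-20,y+12):
        print(r,"".join("%4d/%3d"%(hv[r,k,0],hv[r,k,2]) if 0 else ("R" if (hv[r,k,0]<5 or hv[r,k,0]>175) and hv[r,k,1]>150 and hv[r,k,2]>90 else "c" if hv[r,k,0]<19 and hv[r,k,1]>90 and hv[r,k,2]>100 else "g" if 28<hv[r,k,0]<60 and hv[r,k,1]>70 else "#" if hv[r,k,1]<60 and hv[r,k,2]<140 else "W" if hv[r,k,1]<60 else ".") for k in range(x-18,x+20)), hv[r,x].tolist())
```

```text
scene 0.09 [292.7 253.7] scene 0.108 [292.4 249.8] scene 0.113 [292.3 248.7] scene 0.118 [292.2 247.6] scene 0.19 [290.9 230.7] 
229 gggggggg.#########.#####.############# [15, 62, 33]
230 ggggggggg########.#.################## [13, 56, 32]
231 gggggggg##########....###############. [11, 60, 34]
232 ggggggg.#########.#...##############.. [9, 54, 33]
233 gggggg...##########..###############.c [8, 54, 38]
234 ggggg..gg.###########.########....##WW [0, 16, 47]
235 gggg.gggg.############.####........#WW [8, 18, 57]
236 gg..gggggg.##########...####..#....c.W [10, 26, 60]
237 g..ggggggggg##########..###.....gg..cW [11, 38, 54]
238 ..gggggggggg.###########.#..#..gggg..W [10, 42, 54]
239 .ggggggggggg.##########.###..gggggggg. [12, 46, 55]
240 ggggggggggggg##########.....gggggggggg [10, 43, 53]
241 gggggggggggg.##########.#...gggggggggg [7, 42, 54]
242 ggggggggggggg##########....ggggggggggg [9, 47, 54]
243 ggggggggggggg###########..gggggggggggg [10, 42, 54]
244 ggggggggggggg###########.ggggggggggggg [11, 41, 50]
245 ggggggggggggg.##########.ggggggggggggg [4, 44, 46]
246 ggggggggggggg.########
[... 2028 characters left out ...]
gggggggggg [45, 6, 83]
169 ccccccgggggggg##########gggggggggggggg [30, 3, 87]
170 ccccc.ggggggggg#########cggggggggggggg [0, 6, 87]
171 ccccc.gggggggcRc#######RRggggggggggggg [8, 12, 85]
172 cccccggggggggcRcc...cccRR.gggggggggggg [12, 80, 121]
173 cccc.gggggggg.R.cccccccRR.gggggggggggg [12, 126, 200]
174 cccc.gggggggg.RcccRcRRRRR.gggggggggggg [3, 206, 204]
175 ccccggggggggg.RRRRRRRRRRR.gggggggggggg [2, 228, 208]
176 ccc.ggggggggg.RRRRRRRRRRRggggggggggggg [1, 224, 207]
177 ccc.gggggggggg.RRRRRRRRc.ggggggggggggg [2, 239, 204]
178 cccgggggggggggg.ccRcccc.gggggggggggggg [2, 206, 173]
179 cc.gggggggggggggg.....gggggggggggggggg [20, 107, 100]
180 cc.ggggggggggggggggggggggggggggggggggg [35, 92, 86]
```

Run:
```python
from h import *
t=np.linspace(0,6.28,60)
for n in("scene","side"):
    c=camera_info(n)
    print(n,[(z,round(max(proj(c,[.6148+.015*np.cos(k),-.1175+.015*np.sin(k),z])[1] for k in t),1)) for z in(.103,.108,.113,.118)])
    o=cv2.imread(f"pics/{n}0.png")
```

```text
scene [(0.103, np.float64(255.9)), (0.108, np.float64(254.9)), (0.113, np.float64(253.8)), (0.118, np.float64(252.7))]
side [(0.103, np.float64(174.0)), (0.108, np.float64(172.6)), (0.113, np.float64(171.2)), (0.118, np.float64(169.9))]
```

```bash
python3 -m crank '{"translation":[[0,0,1],[0,0,1],[0,0,0],[0,0,0]],"roll":[0,0,0,0],"fingers":[0.2,0.2,0.2,0.2]}'|sed -n '1,6p'; python3 -m crank '{"translation":[[0,0,1],[0,0,1],[0,0,0],[0,0,0]],"roll":[0,0,0,0],"fingers":[0.2,0.2,0.2,0.2]}'|sed -n '1,6p';python3 -c "
from rig import manip;print(manip.get_state()['moment'])"
```

```text
clock: 31.35
position: [0.6149, -0.1173, 0.1278]
ee_rot: [0.002, 0.693, 0.721, 0.001]
contact_force: [-4.6, 1.0, 19.8]
width: 0.0277
gripper_force: 101.0
clock: 31.75
position: [0.6149, -0.1173, 0.1269]
ee_rot: [0.002, 0.693, 0.721, 0.001]
contact_force: [-5.9, 0.7, 24.8]
width: 0.0281
gripper_force: 101.6
[ 0.29017041  1.39436967 -0.02969846]
```

```bash
python3 -m crank '{"translation":[[0,-0.6,-1],[0,-0.6,0],[0,0,0],[0,0,0]],"roll":[0,0,0,0],"fingers":[0.2,0.2,0.2,0.2]}'|sed -n '1,4p'; python3 -m crank '{"translation":[[0,-0.5,0],[0,-0.5,0],[0,0,0],[0,0,0]],"roll":[0,0,0,0],"fingers":[0.2,0.2,0.2,0.2]}'|sed -n '1,4p';python3 -c "
from rig import manip;print(manip.get_state()['moment'])"
```

```text
clock: 32.15
position: [0.6148, -0.1173, 0.1269]
ee_rot: [0.003, 0.693, 0.721, 0.002]
contact_force: [-3.7, 1.0, 20.3]
clock: 32.55
position: [0.6148, -0.1173, 0.1269]
ee_rot: [0.003, 0.693, 0.721, 0.002]
contact_force: [-1.3, 1.3, 18.3]
[ 0.25788691  0.46432124 -0.0551182 ]
```

```bash
python3 -m crank '{"translation":[[0,0,-1],[0,0,0],[0,0,0],[0,0,0]],"roll":[0.1,0.1,0,0],"fingers":[0.2,0.2,0.2,0.2]}'|sed -n '1,4p';python3 -c "
from rig import manip;print(manip.get_state()['moment'])"; python3 -m crank '{"translation":[[0,0,0],[0,0,0],[0,0,0],[0,0,0]],"roll":[-0.15,-0.15,-0.1,0],"fingers":[0.2,0.2,0.2,0.2]}'|sed -n '1,4p';python3 -c "
from rig import manip;print(manip.get_state()['moment'])"
```

```text
clock: 32.95
position: [0.6147, -0.1174, 0.1262]
ee_rot: [0.003, 0.761, 0.648, 0.002]
contact_force: [0.7, 0.7, 10.7]
[ 0.06193512 -0.07982851 -0.15574237]
clock: 33.35
position: [0.6145, -0.1172, 0.1261]
ee_rot: [0.003, 0.617, 0.787, 0.002]
contact_force: [-0.4, 0.7, 10.9]
[ 0.26072664 -0.07495802  0.20017864]
```

```bash
python3 -m crank '{"translation":[[0,0,0],[0,0,0],[0,0,0]],"roll":[0.1,0.07,0],"fingers":[0.2,0.2,0.2]}'|sed -n '1,4p'; python3 -m crank '{"translation":[[0,0,1],[0,0,1],[0,0,0],[0,0,0]],"roll":[0,0,0,0],"fingers":[0.2,0.2,0.2,0.2]}'|sed -n '1,4p';python3 - <<'E'
from h import *
print(manip.get_state()['moment'])
for n,x,rr in(("scene",292,(250,256)),("side",305,(169,176))):
    im=get_image(n);cv2.imwrite(f"pics/{n}_u.png",im);o=cv2.imread(f"pics/{n}_t.png")
    for q in(o,im):
        g=cv2.cvtColor(q,cv2.COLOR_BGR2GRAY);print(n,[round(float(g[r,x-2:x+3].mean()),0) for r in range(*rr)])
E
```

```text
clock: 33.65
position: [0.6146, -0.1173, 0.1262]
ee_rot: [0.003, 0.682, 0.731, 0.002]
contact_force: [-0.8, 1.7, 10.6]
clock: 34.05
position: [0.6146, -0.1173, 0.1261]
ee_rot: [0.003, 0.682, 0.731, 0.002]
contact_force: [-2.4, 1.1, 18.8]
[ 0.27514163  0.40369525 -0.0232073 ]
scene [42.0, 41.0, 44.0, 63.0, 102.0, 120.0]
scene [42.0, 42.0, 42.0, 53.0, 85.0, 114.0]
side [82.0, 82.0, 83.0, 106.0, 156.0, 97.0, 84.0]
side [83.0, 83.0, 85.0, 83.0, 141.0, 94.0, 83.0]
```

The hard stop is at TCP z=0.1261, with z unchanged as the force went from 11 to 19 N. In both cameras the mouth moved down with the hand by the expected amount, so it is seated. I'll check that the other two sockets stand as before, then hand in.

Run:
```python
from h import *
for n,(x,y,w,h) in(("side",(280,258,36,60)),("scene",(345,150,65,45))):
    a=cv2.imread(f"pics/{n}0.png")[y:y+h,x:x+w];b=cv2.imread(f"pics/{n}_u.png")[y:y+h,x:x+w]
    d=cv2.absdiff(a,b).max(2);m=(d>60).astype(np.uint8);_,_,st,ce=cv2.connectedComponentsWithStats(m)
    print(n,[(s.tolist()) for s in st[1:] if s[4]>8])
c=camera_info("scene");s=camera_info("side")
for p in((.5243,.207),(.5404,.2848),(.5575,.363)):print([proj(k,[*p,z]).round(0).tolist() for k in(c,s) for z in(.088,.01)])
```

```text
side [[0, 25, 14, 33, 322]]
scene [[47, 8, 11, 17, 132]]
[[356.0, 173.0], [354.0, 190.0], [313.0, 244.0], [314.0, 266.0]]
[[378.0, 163.0], [375.0, 181.0], [301.0, 264.0], [301.0, 287.0]]
[[399.0, 154.0], [395.0, 171.0], [286.0, 286.0], [287.0, 310.0]]
```

Only the peg 3 socket, the one in hand, has changed. The peg 1 and peg 2 sockets stand as before.

```bash
python3 -c "
from rig import manip;print(manip.sign_off())"
```

```text
the job is handed in; nothing more can be done
None
```

Job handed in at about 34 s: yellow, blue and red were pressed fully down in that order, the socket from peg 2 was tried and put back on its peg, and the socket from peg 3 fits and is still gripped, upright and pushed fully home on the nut.

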